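# Lid the glaze-chip jar, then carry the ball tray to the decorating wheel and hold it

## Task

Put the lid with the red knob on the open jar on the wooden tray and let go of it, then pick the tray up by its blue handle and carry it so that the loose white ball never leaves its shallow pocket. Finish while still holding the tray steady and level in the gripper, centred over the round metal decorating wheel and about 10 cm above its top; do not put it down, and leave the mug, the tub and the brush cup where they are.

Things in the scene. Friction and masses are not known exactly. Their poses are not given: they have to be found in the camera images.
- tray: Loose wooden carrying tray, 240 x 120 mm, 0.42 kg, origin at the centre of its underside, z up; 8 mm thick plate with an edge lip 18 mm high over the underside. Along its long x axis: open white jar at x = -85 mm, handle in the middle, ball pocket at x = +85 mm. It balances under the handle once lid and ball are on it.
- tray_handle (a point): Grip point of the tray: centre of the blue handle bar, 95 mm over the tray's underside. The bar is 50 mm long along the tray's x, 14 mm thick along the tray's y (grip it across this) and 30 mm tall (80 to 110 mm over the underside), on two thin posts with open space on both sides.
- jar_mouth (a point): Centre of the mouth of the white jar that is fixed to the tray, at its rim, 48 mm over the tray's underside, at tray x = -85 mm. Jar 60 mm outside and 52 mm inside diameter. Coloured chips lie in it, well below the rim.
- lid: Loose white jar lid, 0.05 kg, origin at the centre of its underside, z up: round plug 44 mm wide, 7 mm deep (foot tapered to 38 mm), flange 66 mm wide, 5 mm thick, red upright knob 20 mm wide from 12 to 42 mm above the origin. It stands on its plug. Seated: plug in the jar (4 mm play all round), flange on the rim, origin 7 mm below the jar mouth point.
- lid_knob (a point): Grip point on the lid's red knob, 28 mm above the lid's underside. The lid is round, so any yaw will do; over the jar, fingers that close along the tray's y stay clear of the tray's handle.
- ball_center (a point): Centre of the loose white ceramic ball, 40 mm in diameter, 0.08 kg, in the pocket of the tray; it rolls about freely inside the pocket (3 mm play).
- ball_seat (a point): Where the ball's centre is when it sits in the middle of its pocket: tray x = +85 mm, 28 mm over the tray's underside. The pocket is a black ring only 3 mm high, 27 mm inside diameter, 52 mm outside, on the tray plate; the ball rolls over it if the tray tips by about 30 degrees or is jerked.
- wheel_top (a point): Centre of the top of the decorating wheel: a fixed round aluminium disc with thin dark rings, 180 mm in diameter, on a dark foot, its top 45 mm above the table.
- mug: White mug, 80 mm wide and 85 mm tall, a bystander; origin at the centre of its underside.
- tub: Clear plastic tub, 96 mm wide and 85 mm tall, a bystander; origin at the centre of its underside.
- brush_cup: White cup, 72 mm wide and 85 mm tall, with brushes that stand up to about 200 mm, a bystander; origin at the centre of its underside.
Not all that is in view belongs to the job. What is meant by the part that bears wheel_top is not green or yellow, and is the larger of those in its own colour.

How it is judged:
By the outcome, as a careful person would: the job done as asked, in the order asked, and still so for the second after the job is handed in, while the arm keeps its last pose, push and grip.
It also fails if it takes over 64 s, if anything falls off the work surface, if the arm or the gripper's body presses on something with over 40 N, if the wrist force passes 120 N, or if a joint passes its speed limit or range.

## Robot

A 7-joint arm with a two-finger parallel gripper is mounted at the origin on the work surface. World frame = base frame: x ahead of the robot, y to its left, z up, the work surface at z = 0. Lengths are in m, angles in rad, forces in N, time in s.
With the tool pointing down it reaches from about 0.4 to 0.9 m from the base axis. Payload 5.6 kg.
Tool frame: the origin (TCP) lies on the mounting face of the last link; the fingertips stand 190 mm ahead of it and the grasp point (between the pads) lies 171 mm ahead of it; z points along the fingers, y is the line along which they close (so a half turn about z gives the same grasp; the last joint's range is limited). The gripper opens to 92 mm and grips with 3 to 60 N. Pads are 20 mm wide; open, the fingers measure 128 mm over their backs; the gripper's body (75 mm by 189 mm) begins 69 mm behind the grasp point.
Start: joints at [1.058, 0.468, -0.012, 1.603, 0.006, 1.071, -0.056], TCP at [0.294, -0.58, 0.405] pointing down, gripper open.
Joint ranges: [-2.53, 2.53], [-0.31, 2.02], [-1.57, 1.55], [0.28, 2.44], [-1.29, 4.43], [0.15, 1.84], [-2.92, 2.92]. Speed limits (rad/s): [2.57, 2.57, 3.14, 3.14, 3.14, 3.14, 3.14].

## Interface

Orientations are given as a rotation vector (axis times angle).
In Python, from station import env, imaging, finish_job gives the robot as it stands. The module is installed in compiled form; this text tells all that it offers.
- The arm moves only by the tool carry_out, never from a script. Its argument "increments" is a list of rows, each an object of numbers: "gripper": the opening, from -1 (shut) to 1 (fully open), so that 0 is half open; "x", "y", "z": the shift along the tool's x, y, z in m; "yaw": the turn about the tool's z in rad. A call has 1 to 12 rows; each row shifts and turns the commanded pose from where the row before left it, along the tool's axes as they then stand; what a row does not reach is not made up. A row lasts 1/10 s, in which the tool goes at most 50 mm and 8.59 degrees, less where a joint would pass 70% of its speed; a pose out of reach is approached as far as the arm can. A call is refused whole if a number of a shift passes 0.05 or a number of a turn 0.15, either way. A call with a gripper value outside its range is refused whole. The fingers move at their own pace and stop on an object; "newtons" is the grip in N (left out, the last holds). Time passes only in rows, so rows that do not move let the fingers close. It gives the time, the measured TCP pose, the force, the opening and the grip force at its end, in the units of the state.
- env.get_obs(): the state, without advancing time (a new reading comes with each control period).
- imaging.read_camera(name): name is "scene" or "top" or "wrist"; returns (picture, depth): 420x560x3 uint8, red, green, blue; 420x560 float32, m along the optical axis (not along the pixel's ray), 0 where there is no reading.
- imaging.camera_model(name): a dict with "fx", "fy", "cx", "cy" (pixels), "k1" (the pictures are not rectified: a ray, as slopes to the right and down, at radius r is drawn at 1 + k1 r^2 times it, then the intrinsics apply), "world_from_camera" (4x4, takes a point from camera to world coordinates). Camera axes: x right, y up, looking along -z (the intrinsics and any distortion apply to the point x, -y, -z); pixel columns grow to the right and rows downward; lengths in m; the calibration is good to about 2 mm. A picture is of the moment at which its call begins: read the wrist's pose just before it. camera_model takes no time and is no camera call; for the wrist camera it gives the pose at the moment of the call.
- finish_job(): hands the job in; it is judged then, once.
The state is a dict: "time_s": time; "joint_pos": joint angles; "qd": joint speeds; "joint_efforts": joint torques, N m; "tool_pos": TCP position; "eef_rot": TCP orientation; "force": force on the tool from outside, world axes, zero at the start; "wrist_torque": the same for the moment, N m; "opening": opening from 0.0 (shut) to 1.0 (fully open); "finger_force": force on a finger pad.
Only numpy, scipy, OpenCV 4.12 (cv2) and the standard library are available. Lean on these libraries where they do the work, as an engineer would, in place of code of your own. Each camera call takes 0.05 s, during which the arm holds its last target. There are 200 camera calls.

## Working session

There is one attempt and no reset: what is moved stays moved. The work goes in short steps, Python scripts to look and compute and a tool call to move; the robot and the scene stay as the last step left them, time stands still between calls to the robot, and variables do not carry over. Pictures are saved under pics/ and viewed, at most 10 in all, crops included, and the job is handed in when it is done.

Besides the shell and the picture viewer there is one more tool, called after "Request:" as name(argument=value, ...), one argument or row to a line, values as JSON. carry_out: Moves the arm, as the interface text tells. Its arguments: {"type":"object","properties":{"increments":{"type":"array","items":{"type":"object","properties":{"gripper":{"type":"number"},"x":{"type":"number"},"y":{"type":"number"},"z":{"type":"number"},"yaw":{"type":"number"}}}},"newtons":{"type":"number"}},"required":["increments"]}

```bash
mkdir -p pics; cat > h.py <<'E'
import numpy as np, cv2
from station import env, imaging
def snap(n):
    m=imaging.camera_model(n); p,d=imaging.read_camera(n); return m,p,d
def rays(m,uv):
    uv=np.asarray(uv,float).reshape(-1,2)
    xd=np.c_[(uv[:,0]-m['cx'])/m['fx'],(uv[:,1]-m['cy'])/m['fy']]
    x=xd.copy()
    for _ in range(30): x=xd/(1+m['k1']*(x**2).sum(1,keepdims=True))
    T=np.array(m['world_from_camera']); c=np.c_[x[:,0],-x[:,1],-np.ones(len(x))]
    return T[:3,3],c@T[:3,:3].T
def onplane(m,uv,z):
    o,r=rays(m,uv); return o+r*((z-o[2])/r[:,2])[:,None]
def bydepth(m,uv,dep):
    o,r=rays(m,uv); return o+r*np.asarray(dep).reshape(-1,1)
def cloud(m,d):
    v,u=np.mgrid[0:d.shape[0],0:d.shape[1]]
    P=bydepth(m,np.c_[u.ravel(),v.ravel()],d.ravel()).reshape(d.shape+(3,)); P[d<=0]=np.nan; return P
E
python3 - <<'E'
from h import *
s=env.get_obs(); print({k:np.round(v,3).tolist() for k,v in s.items()})
for n in ['scene','top']:
    m,p,d=snap(n); cv2.imwrite(f'pics/{n}0.png',p[:,:,::-1]); np.savez(f'{n}0.npz',p=p,d=d)
    print(n,np.round(m['world_from_camera'],3).tolist(),m['fx'],m['k1'],(d>0).mean())
E
```

```text
{'time_s': 0.0, 'joint_pos': [1.058, 0.468, -0.012, 1.604, 0.006, 1.071, -0.056], 'qd': [-0.001, 0.0, -0.001, 0.0, 0.0, 0.0, 0.001], 'joint_efforts': [0.001, -52.057, -0.012, -24.374, -0.057, 0.018, 0.0], 'tool_pos': [0.294, -0.579, 0.404], 'eef_rot': [-3.054, -0.731, 0.001], 'force': [-0.294, -0.308, 0.998], 'wrist_torque': [0.021, -0.023, 0.001], 'finger_force': 0.0, 'opening': 1.001}
scene [[0.583, -0.511, 0.632, 1.148], [0.812, 0.377, -0.445, -0.534], [-0.011, 0.773, 0.635, 0.706], [0.0, 0.0, 0.0, 1.0]] 405.106062642411 -0.04767181736281739 0.994234693877551
top [[-0.014, 0.994, -0.108, 0.432], [-1.0, -0.015, -0.008, -0.063], [-0.009, 0.108, 0.994, 1.133], [0.0, 0.0, 0.0, 1.0]] 421.2702523124948 -0.013228630936522252 0.9959991496598639
```

View pics/scene0.png

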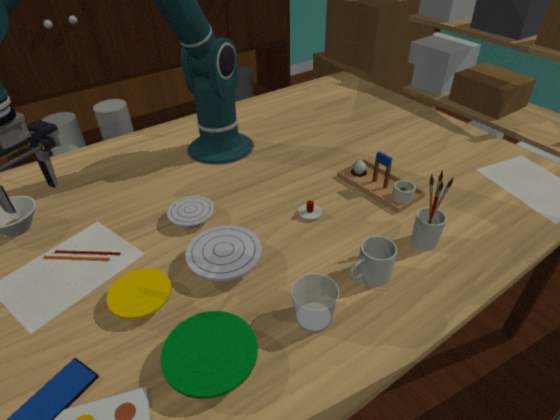

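View pics/top0.png

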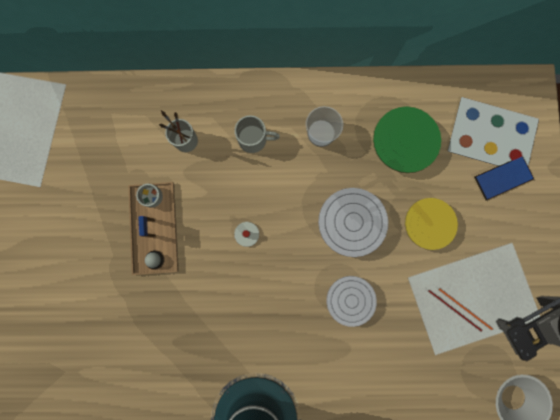

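The top view shows the tray at (155,228): jar (148,195), blue handle (143,226) and ball (153,260). The lid's red knob is at (247,234), the larger aluminium wheel at (353,222), and the bystanders lie along the far side. The scene view matches: tray (380,185), lid (310,210), large wheel (224,252).

```bash
python3 - <<'E'
from h import *
roi={'top':dict(h=(125,205,165,250),k=(230,220,265,250),w=(315,180,395,260)),'scene':dict(h=(365,145,400,175),k=(295,195,325,222),w=(180,220,270,285))}
R={}
for n in roi:
    m=imaging.camera_model(n); f=np.load(n+'0.npz'); p,d=f['p'],f['d']; C=cloud(m,d)
    hsv=cv2.cvtColor(p,cv2.COLOR_RGB2HSV)
    H,S,V=[hsv[...,i].astype(int) for i in range(3)]
    def box(k):
        a=np.zeros(H.shape,bool); x0,y0,x1,y1=roi[n][k]; a[y0:y1,x0:x1]=1; return a
    hb=box('h')&(abs(H-115)<15)&(S>130); kb=box('k')&((H<8)|(H>172))&(S>150)
    for k,b in (('handle',hb),('knob',kb)):
        v,u=np.nonzero(b); P=C[b]; zt=np.nanmax(P[:,2]); t=P[P[:,2]>zt-.008]
        print(n,k,b.sum(),'uv',u.mean().round(1),v.mean().round(1),'med',np.nanmedian(P,0).round(4),'zmax',zt.round(4),'topmed',np.nanmedian(t,0).round(4))
        R[n,k]=rays(m,[u.mean(),v.mean()])
    # wheel top
    b=box('w')&(abs(C[...,2]-.045)<.008)
    q=onplane(m,np.argwhere(b)[:,::-1],.045)[:,:2].astype(np.float32)
    print(n,'wheel',cv2.minEnclosingCircle(q),np.nanmedian(C[b],0).round(4))
    # tray: points z .003-.025 brown in region
    # lid flange
    kx=C[kb]; c=np.nanmedian(kx,0)
    b=(np.hypot(C[...,0]-c[0],C[...,1]-c[1])<.06)&(C[...,2]>.006)&(C[...,2]<.02)&(S<90)
    q=onplane(m,np.argwhere(b)[:,::-1],.012)[:,:2].astype(np.float32)
    print(n,'lid',cv2.minEnclosingCircle(q),b.sum())
    hc=np.nanmedian(C[hb],0)
    near=(np.hypot(C[...,0]-hc[0],C[...,1]-hc[1])<.16)
    b=near&(C[...,2]>.004)&(C[...,2]<.022)
    nl,lab,st,ce=cv2.connectedComponentsWithStats(cv2.morphologyEx(b.astype(np.uint8),cv2.MORPH_CLOSE,np.ones((5,5))))
    i=1+st[1:,4].argmax(); q=C[(lab==i)&b][:,:2].astype(np.float32); print(n,'tray rect',cv2.minAreaRect(q),len(q))
    b=near&(C[...,2]>.044)&(C[...,2]<.052)
    q=C[b][:,:2]; print(n,'h48',len(q),np.median(q,0).round(4))
    for lo,hi in((.04,.054),):
        b=near&(C[...,2]>lo)&(C[...,2]<hi)
        nl,lab,st,ce=cv2.connectedComponentsWithStats(b.astype(np.uint8))
        for i in range(1,nl):
            if st[i,4]>15:
                q=C[lab==i]; print('  comp',ce[i].round(),st[i,4],q.mean(0).round(4),cv2.minEnclosingCircle(q[:,:2].astype(np.float32)))
for k in('handle','knob'):
    (o1,r1),(o2,r2)=R['top',k],R['scene',k]
    A=np.c_[r1[0],-r2[0]]; t=np.linalg.lstsq(A,o2-o1,rcond=None)[0]; a,b=o1+t[0]*r1[0],o2+t[1]*r2[0]
    print(k,'tri',((a+b)/2).round(4),np.linalg.norm(a-b).round(4))
E
```

```text
top handle 82 uv 141.6 225.6 med [0.4952 0.2694 0.1087] zmax 0.1135 topmed [0.4977 0.2694 0.1092]
top knob 25 uv 245.7 233.4 med [0.4773 0.0195 0.0409] zmax 0.0448 topmed [0.4773 0.0195 0.0409]
top wheel ((0.5019546747207642, -0.2585384249687195), 0.08976223319768906) [ 0.5011 -0.2583  0.0445]
top lid ((0.4760601222515106, 0.019826754927635193), 0.03291113302111626) 423
top tray rect ((0.499138206243515, 0.27655506134033203), (0.2719731330871582, 0.1479353904724121), 0.01256153266876936) 3342
top h48 165 [0.559  0.2666]
  comp [148. 195.] 134 [0.5809 0.2756 0.0462] ((0.5797588229179382, 0.27620404958724976), 0.030862266197800636)
  comp [151. 260.] 110 [0.4117 0.2649 0.0443] ((0.41195425391197205, 0.2646044194698334), 0.017300385981798172)
scene handle 133 uv 383.3 159.0 med [0.5026 0.2629 0.1002] zmax 0.1116 topmed [0.5008 0.2647 0.1082]
scene knob 62 uv 309.7 205.8 med [0.4838 0.014  0.0344] zmax 0.0447 topmed [0.4813 0.0157 0.0416]
scene wheel ((0.48696184158325195, -0.26358550786972046), 0.11185967177152634) [ 0.5142 -0.266   0.0459]
scene lid ((0.47894975543022156, 0.016948210075497627), 0.034738894551992416) 245
scene tray rect ((0.4907216429710388, 0.2621377110481262), (0.25971537828445435, 0.13898739218711853), 3.502729892730713) 1596
scene h48 115 [0.5716 0.2653]
  comp [359. 163.] 45 [0.4166 0.2591 0.043 ] ((0.41557803750038147, 0.26025256514549255), 0.016137365251779556)
  comp [376. 170.] 16 [0.48   0.2655 0.0483] ((0.47910863161087036, 0.26751792430877686), 0.0087490975856781)
  comp [387. 177.] 21 [0.5223 0.2674 0.0472] ((0.5228546857833862, 0.2693338096141815), 0.00731899356469512)
  comp [404. 187.] 130 [0.5861 0.271  0.0449] ((0.5836267471313477, 0.2754303216934204), 0.0321166105568409)
handle tri [0.4963 0.2735 0.0927] 0.003
knob tri [0.4765 0.0206 0.0267] 0.0014
```

Request:
carry_out(
  increments=[
    {"yaw":0.135,"gripper":1},
    {"yaw":0.135},
    {"yaw":0.135},
    {"x":0.015,"y":-0.03},
    {"x":0.015,"y":-0.04},
    {"x":0.015,"y":-0.04},
    {"x":0.015,"y":-0.04},
    {"x":0.015,"y":-0.04},
    {"x":0.015,"y":-0.04},
    {"x":0.015,"y":-0.04},
    {"x":0.015,"y":-0.04},
    {"x":0.015,"y":-0.04},
  ],
)

```text
schema error: expected keys gripper, x, y, z, yaw
```

Request:
carry_out(
  increments=[
    {"x":0.015,"y":-0.04},
    {"x":0.015,"y":-0.04},
    {"x":0.015,"y":-0.04},
    {"x":0.015,"y":-0.04},
    {"x":0.015,"y":-0.04},
    {"x":0.012,"y":-0.037},
    {},
    {},
  ],
)

```text
schema error: expected keys gripper, x, y, z, yaw
```

Request:
carry_out(
  increments=[
    {"x":0,"y":0,"z":0,"yaw":0.135,"gripper":1},
    {"x":0,"y":0,"z":0,"yaw":0.135,"gripper":1},
    {"x":0,"y":0,"z":0,"yaw":0.135,"gripper":1},
    {"x":0.015,"y":-0.03,"z":0,"yaw":0,"gripper":1},
    {"x":0.015,"y":-0.04,"z":0,"yaw":0,"gripper":1},
    {"x":0.015,"y":-0.04,"z":0,"yaw":0,"gripper":1},
    {"x":0.015,"y":-0.04,"z":0,"yaw":0,"gripper":1},
    {"x":0.015,"y":-0.04,"z":0,"yaw":0,"gripper":1},
    {"x":0.015,"y":-0.04,"z":0,"yaw":0,"gripper":1},
    {"x":0.015,"y":-0.04,"z":0,"yaw":0,"gripper":1},
    {"x":0.015,"y":-0.04,"z":0,"yaw":0,"gripper":1},
  ],
)

```text
time_s: 1.2
tool_pos: [0.394, -0.2607, 0.4045]
eef_rot: [-3.14, -0.101, 0.0]
force: [1.0, -0.4, -0.9]
opening: 0.996
finger_force: 0.0
```

Request:
carry_out(
  increments=[
    {"x":0.015,"y":-0.04,"z":0,"yaw":0,"gripper":1},
    {"x":0.015,"y":-0.04,"z":0,"yaw":0,"gripper":1},
    {"x":0.015,"y":-0.04,"z":0,"yaw":0,"gripper":1},
    {"x":0.015,"y":-0.04,"z":0,"yaw":0,"gripper":1},
    {"x":0.015,"y":-0.04,"z":0,"yaw":0,"gripper":1},
    {"x":0.015,"y":-0.04,"z":0,"yaw":0,"gripper":1},
    {"x":0.01,"y":-0.03,"z":0,"yaw":0,"gripper":1},
    {"x":0,"y":0,"z":0,"yaw":0,"gripper":1},
    {"x":0,"y":0,"z":0,"yaw":0,"gripper":1},
  ],
)

```text
time_s: 2.1
tool_pos: [0.4761, 0.0136, 0.4043]
eef_rot: [3.14, 0.104, -0.002]
force: [-0.0, -0.6, -0.4]
opening: 0.999
finger_force: 0.0
```

```bash
python3 - <<'E'
from h import *
from scipy.spatial.transform import Rotation as Ro
s=env.get_obs(); print(np.round(s['tool_pos'],4),np.round(Ro.from_rotvec(s['eef_rot']).as_matrix(),4).tolist(),np.round(s['joint_pos'],2),s['time_s'])
m,p,d=snap('wrist'); cv2.imwrite('pics/w1.png',p[:,:,::-1]); np.savez('w1.npz',p=p,d=d); print(np.round(m['world_from_camera'],3).tolist())
E
```

```text
[0.4761 0.0136 0.4043] [[0.9978, 0.0661, -0.0011], [0.0661, -0.9978, -0.0003], [-0.0011, 0.0002, -1.0]] [ 0.18  0.2  -0.31  2.    0.07  0.96 -1.67] 2.1
[[0.067, 0.959, 0.276, 0.552], [-0.998, 0.065, 0.018, 0.019], [-0.001, -0.277, 0.961, 0.384], [0.0, 0.0, 0.0, 1.0]]
```

View pics/w1.png

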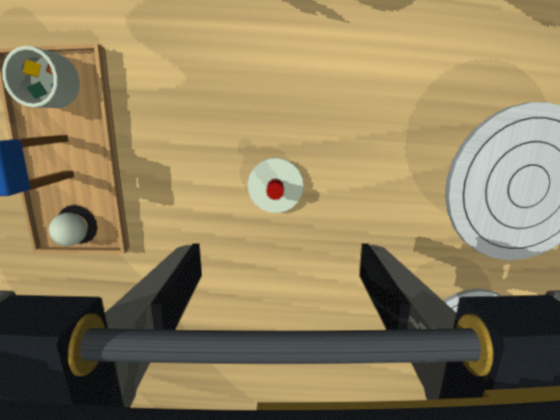

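The wrist view shows the lid with its knob at (275,188), between and ahead of the open fingers, with the jar at (30,76) and the ball at (68,228) to the left.

```bash
python3 - <<'E'
from h import *
m=imaging.camera_model('wrist'); f=np.load('w1.npz'); p,d=f['p'],f['d']; C=cloud(m,d)
hsv=cv2.cvtColor(p,cv2.COLOR_RGB2HSV).astype(int); H,S,V=hsv[...,0],hsv[...,1],hsv[...,2]
b=((H<8)|(H>172))&(S>170); b[:150]=0;b[230:]=0;b[:,:250]=0;b[:,300:]=0
P=C[b]; t=P[P[:,2]>.038]; print(b.sum(),np.nanmedian(t,0).round(4),t.min(0).round(4),t.max(0).round(4))
b=(np.hypot(C[...,0]-.477,C[...,1]-.02)<.05)&(C[...,2]>.007)&(C[...,2]<.02)
q=C[b][:,:2].astype(np.float32); print('flange',cv2.minEnclosingCircle(q))
b=(np.hypot(C[...,0]-.58,C[...,1]-.276)<.05)&(abs(C[...,2]-.046)<.006); q=C[b][:,:2].astype(np.float32); print('jar',cv2.minEnclosingCircle(q),np.median(C[b][:,2]))
E
```

```text
238 [0.4768 0.0188 0.0414] [0.4677 0.0107 0.0385] [0.4853 0.0273 0.0431]
flange ((0.47561928629875183, 0.018215686082839966), 0.0332077257335186)
jar ((0.580195963382721, 0.2747236490249634), 0.03158991411328316) 0.04669223586892596
```

Request:
carry_out(
  increments=[
    {"x":0,"y":-0.005,"z":0.02,"yaw":0,"gripper":1},
    {"x":0,"y":0,"z":0.04,"yaw":0,"gripper":1},
    {"x":0,"y":0,"z":0.04,"yaw":0,"gripper":0.5},
    {"x":0,"y":0,"z":0.04,"yaw":0,"gripper":0.3},
    {"x":0,"y":0,"z":0.03,"yaw":0,"gripper":0.3},
    {"x":0,"y":0,"z":0.02,"yaw":0,"gripper":0.3},
    {"x":0,"y":0,"z":0.009,"yaw":0,"gripper":0.3},
    {"x":0,"y":0,"z":0,"yaw":0,"gripper":0.3},
    {"x":0,"y":0,"z":0,"yaw":0,"gripper":0.3},
  ],
)

```text
time_s: 3.05
tool_pos: [0.4763, 0.0178, 0.2064]
eef_rot: [3.14, 0.1, 0.002]
force: [0.3, -0.5, 0.1]
opening: 0.655
finger_force: 0.0
```

Request:
carry_out(
  increments=[
    {"x":0,"y":0,"z":0,"yaw":0,"gripper":-1},
    {"x":0,"y":0,"z":0,"yaw":0,"gripper":-1},
    {"x":0,"y":0,"z":0,"yaw":0,"gripper":-1},
    {"x":0,"y":0,"z":0,"yaw":0,"gripper":-1},
    {"x":0,"y":0,"z":0,"yaw":0,"gripper":-1},
  ],
  newtons=15,
)

```text
time_s: 3.55
tool_pos: [0.476, 0.0184, 0.2059]
eef_rot: [3.14, 0.102, 0.0]
force: [0.5, 1.2, -0.1]
opening: 0.233
finger_force: 0.4
```

Request:
carry_out(
  increments=[
    {"x":0,"y":0,"z":0,"yaw":0,"gripper":-1},
    {"x":0,"y":0,"z":0,"yaw":0,"gripper":-1},
    {"x":0,"y":0,"z":-0.01,"yaw":0,"gripper":-1},
    {"x":0,"y":0,"z":-0.02,"yaw":0,"gripper":-1},
    {"x":0,"y":0,"z":-0.03,"yaw":0,"gripper":-1},
    {"x":0,"y":0,"z":-0.03,"yaw":0,"gripper":-1},
    {"x":0,"y":0,"z":-0.03,"yaw":0,"gripper":-1},
    {"x":0,"y":0,"z":-0.02,"yaw":0,"gripper":-1},
    {"x":0,"y":0,"z":-0.01,"yaw":0,"gripper":-1},
    {"x":0,"y":0,"z":0,"yaw":0,"gripper":-1},
  ],
)

```text
time_s: 4.55
tool_pos: [0.4761, 0.0184, 0.357]
eef_rot: [3.14, 0.101, 0.004]
force: [-0.3, 0.3, -0.4]
opening: 0.213
finger_force: 15.0
```

Request:
carry_out(
  increments=[
    {"x":0.005,"y":-0.015,"z":0,"yaw":0,"gripper":-1},
    {"x":0.01,"y":-0.03,"z":0,"yaw":0,"gripper":-1},
    {"x":0.01,"y":-0.03,"z":0,"yaw":0,"gripper":-1},
    {"x":0.01,"y":-0.03,"z":0,"yaw":0,"gripper":-1},
    {"x":0.01,"y":-0.03,"z":0,"yaw":0,"gripper":-1},
    {"x":0.006,"y":-0.03,"z":0,"yaw":0,"gripper":-1},
    {"x":0.005,"y":-0.015,"z":0,"yaw":0,"gripper":-1},
    {"x":0,"y":0,"z":0,"yaw":0,"gripper":-1},
    {"x":0,"y":0,"z":0,"yaw":0,"gripper":-1},
  ],
)

```text
time_s: 5.45
tool_pos: [0.52, 0.2005, 0.3547]
eef_rot: [3.138, 0.101, -0.003]
force: [-0.4, -0.1, -0.4]
opening: 0.214
finger_force: 15.0
```

```bash
python3 - <<'E'
from h import *
s=env.get_obs(); print(np.round(s['tool_pos'],4),s['time_s'],np.round(s['eef_rot'],4))
m,p,d=snap('wrist'); cv2.imwrite('pics/w2.png',p[:,:,::-1]); np.savez('w2.npz',p=p,d=d)
C=cloud(m,d)
b=(np.hypot(C[...,0]-.58,C[...,1]-.276)<.05)&(abs(C[...,2]-.046)<.006); q=C[b][:,:2].astype(np.float32); print('jar',cv2.minEnclosingCircle(q),np.median(C[b][:,2]),b.sum())
b=(np.hypot(C[...,0]-.497,C[...,1]-.27)<.05)&(abs(C[...,2]-.108)<.006); print('bar top',cv2.minAreaRect(C[b][:,:2].astype(np.float32)))
E
```

```text
[0.52   0.2005 0.3547] 5.45 [ 3.1384e+00  1.0070e-01 -2.9000e-03]
jar ((0.5795014500617981, 0.2756429612636566), 0.030155763030052185) 0.047092735578076694 1117
bar top ((0.4955640435218811, 0.27064672112464905), (0.04973898082971573, 0.015151542611420155), 3.7858080863952637)
```

View pics/w2.png

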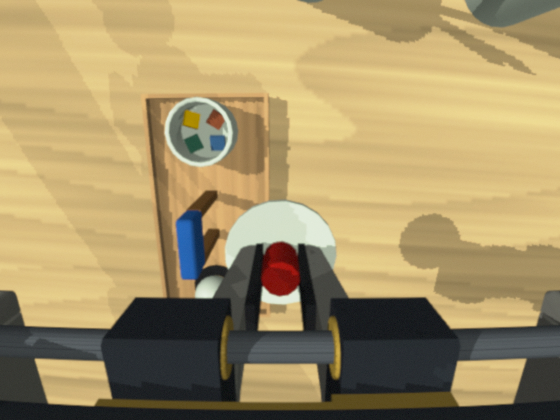

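The wrist view shows the held lid at (280,250), the open jar at (200,131), the blue bar at (190,245) and the ball still in its pocket at about (212,288).

Request:
carry_out(
  increments=[
    {"x":0.007,"y":-0.01,"z":0,"yaw":0,"gripper":-1},
    {"x":0.02,"y":-0.02,"z":0,"yaw":0,"gripper":-1},
    {"x":0.02,"y":-0.02,"z":0,"yaw":0,"gripper":-1},
    {"x":0.01,"y":-0.014,"z":0,"yaw":0,"gripper":-1},
    {"x":0.007,"y":-0.007,"z":0,"yaw":0,"gripper":-1},
    {"x":0,"y":0,"z":0.02,"yaw":0,"gripper":-1},
    {"x":0,"y":0,"z":0.03,"yaw":0,"gripper":-1},
    {"x":0,"y":0,"z":0.03,"yaw":0,"gripper":-1},
    {"x":0,"y":0,"z":0.01,"yaw":0,"gripper":-1},
    {"x":0,"y":0,"z":0,"yaw":0,"gripper":-1},
    {"x":0,"y":0,"z":0,"yaw":0,"gripper":-1},
  ],
)

```text
time_s: 6.6
tool_pos: [0.58, 0.2767, 0.2668]
eef_rot: [-3.139, -0.101, -0.002]
force: [-0.5, -0.0, -1.0]
opening: 0.215
finger_force: 15.0
```

```bash
python3 - <<'E'
from h import *
s=env.get_obs(); print(np.round(s['tool_pos'],4),s['time_s'],np.round(s['eef_rot'],4))
m,p,d=snap('wrist'); cv2.imwrite('pics/w3.png',p[:,:,::-1]); np.savez('w3.npz',p=p,d=d)
C=cloud(m,d); hsv=cv2.cvtColor(p,cv2.COLOR_RGB2HSV).astype(int)
near=(np.hypot(C[...,0]-.58,C[...,1]-.276)<.045)
for z in(.0475,.068): 
    b=near&(abs(C[...,2]-z)<.004)&(hsv[...,1]<90); q=C[b][:,:2].astype(np.float32); print(z,b.sum(),cv2.minEnclosingCircle(q) if b.sum()>5 else 0)
E
```

```text
[0.58   0.2767 0.2668] 6.6 [-3.1393e+00 -1.0100e-01 -2.2000e-03]
0.0475 277 ((0.5998175144195557, 0.2746082544326782), 0.022224778309464455)
0.068 1408 ((0.5797433257102966, 0.2768349349498749), 0.033233754336833954)
```

View pics/w3.png

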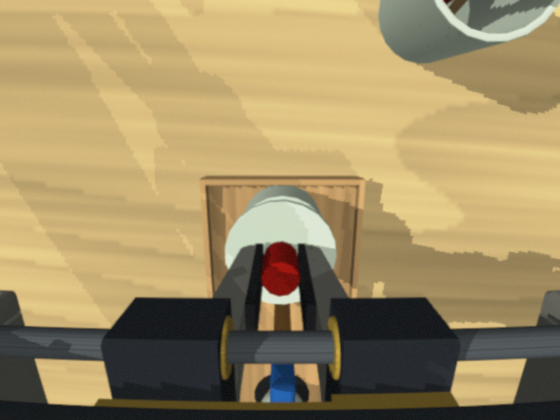

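The lid at (280,245) hangs over the jar; its centre is within about 1 mm of the jar's. I'll lower it gently.

Request:
carry_out(
  increments=[
    {"x":0,"y":0.001,"z":0.005,"yaw":0,"gripper":-1},
    {"x":0,"y":0,"z":0.005,"yaw":0,"gripper":-1},
    {"x":0,"y":0,"z":0.004,"yaw":0,"gripper":-1},
    {"x":0,"y":0,"z":0.003,"yaw":0,"gripper":-1},
    {"x":0,"y":0,"z":0.002,"yaw":0,"gripper":-1},
    {"x":0,"y":0,"z":0,"yaw":0,"gripper":-1},
    {"x":0,"y":0,"z":0,"yaw":0,"gripper":-1},
  ],
)

```text
time_s: 7.35
tool_pos: [0.5794, 0.2756, 0.2469]
eef_rot: [3.14, 0.102, -0.0]
force: [-2.8, -2.2, 3.3]
opening: 0.212
finger_force: 15.0
```

Request:
carry_out(
  increments=[
    {"x":0,"y":0,"z":0,"yaw":0,"gripper":0.1},
    {"x":0,"y":0,"z":0,"yaw":0,"gripper":0.1},
    {"x":0,"y":0,"z":0,"yaw":0,"gripper":0.1},
    {"x":0,"y":0,"z":0,"yaw":0,"gripper":0.1},
    {"x":0,"y":0,"z":-0.01,"yaw":0,"gripper":0.1},
    {"x":0,"y":0,"z":-0.03,"yaw":0,"gripper":0.1},
    {"x":0,"y":0,"z":-0.04,"yaw":0,"gripper":0.1},
    {"x":0,"y":0,"z":-0.03,"yaw":0,"gripper":0.1},
    {"x":-0.02,"y":0,"z":-0.01,"yaw":0,"gripper":0.1},
    {"x":-0.03,"y":0,"z":0,"yaw":0,"gripper":0.1},
    {"x":0,"y":0,"z":0,"yaw":0,"gripper":0.1},
    {"x":0,"y":0,"z":0,"yaw":0,"gripper":0.1},
  ],
)

```text
time_s: 8.55
tool_pos: [0.5296, 0.2725, 0.3677]
eef_rot: [-3.14, -0.102, -0.003]
force: [1.2, -0.2, 0.0]
opening: 0.553
finger_force: 0.0
```

```bash
cat > chk.py <<'E'
from h import *
import sys
s=env.get_obs(); print(np.round(s['tool_pos'],4),s['time_s'],np.round(s['eef_rot'],4),np.round(s['force'],2),np.round(s['wrist_torque'],3),np.round(s['joint_pos'],2))
n=sys.argv[1]
for c in('wrist','top'):
    m,p,d=snap(c); cv2.imwrite(f'pics/{c}_{n}.png',p[:,:,::-1]); C=cloud(m,d)
    hsv=cv2.cvtColor(p,cv2.COLOR_RGB2HSV).astype(int)
    near=(np.hypot(C[...,0]-.58,C[...,1]-.276)<.045)&(hsv[...,1]<90)
    b=near&(C[...,2]>.045)&(C[...,2]<.062); q=C[b]
    if b.sum()>20: print(c,'flange',b.sum(),cv2.minEnclosingCircle(q[:,:2].astype(np.float32)),'z',np.percentile(q[:,2],[5,50,95]).round(4), 'plane',np.linalg.lstsq(np.c_[q[:,:2]-q[:,:2].mean(0),np.ones(len(q))],q[:,2],rcond=None)[0].round(4))
    b=(np.hypot(C[...,0]-.497,C[...,1]-.27)<.05)&(abs(C[...,2]-.109)<.005)
    if b.sum()>20: print(c,'bar',cv2.minAreaRect(C[b][:,:2].astype(np.float32)))
E
python3 chk.py a
```

```text
[0.5296 0.2725 0.3677] 8.55 [-3.1397e+00 -1.0250e-01 -2.6000e-03] [ 1.15 -0.22  0.02] [-0.018 -0.016 -0.003] [-0.24  0.45 -0.38  1.76  0.2   0.97 -2.2 ]
wrist flange 3572 ((0.5782124400138855, 0.2755260765552521), 0.033062368631362915) z [0.0512 0.0524 0.0536] plane [0.0047 0.0003 0.0524]
wrist bar ((0.49558737874031067, 0.27019456028938293), (0.0498381070792675, 0.013737360015511513), 4.212960720062256)
top flange 52 ((0.5846473574638367, 0.2731970548629761), 0.03331637755036354) z [0.0488 0.0515 0.0559] plane [-0.0201  0.0184  0.0519]
top bar ((0.49628782272338867, 0.26954013109207153), (0.04689239338040352, 0.013518298976123333), 2.355372190475464)
```

View pics/wrist_a.png

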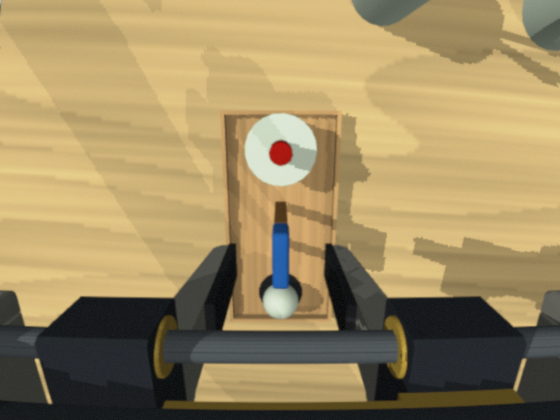

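The lid is seated level at (280,150), with its flange top at 52.4 mm against 53 mm expected. The bar at (281,255) is between the fingers and aligned, and the ball at (281,301) is in its pocket.

Request:
carry_out(
  increments=[
    {"x":-0.014,"y":0,"z":0,"yaw":0,"gripper":0.1},
    {"x":-0.02,"y":0,"z":0,"yaw":0,"gripper":0.1},
    {"x":0,"y":0,"z":0,"yaw":0,"gripper":0.1},
    {"x":0,"y":0,"z":0.02,"yaw":0,"gripper":0.1},
    {"x":0,"y":0,"z":0.03,"yaw":0,"gripper":0.1},
    {"x":0,"y":0,"z":0.03,"yaw":0,"gripper":0.1},
    {"x":0,"y":0,"z":0.015,"yaw":0,"gripper":0.1},
    {"x":0,"y":0,"z":0.007,"yaw":0,"gripper":0.1},
    {"x":0,"y":0,"z":0,"yaw":0,"gripper":0.1},
    {"x":0,"y":0,"z":0,"yaw":0,"gripper":0.1},
  ],
)

```text
time_s: 9.65
tool_pos: [0.4963, 0.2706, 0.2656]
eef_rot: [-3.139, -0.102, -0.003]
force: [-0.3, 0.1, 0.1]
opening: 0.551
finger_force: 0.0
```

Request:
carry_out(
  increments=[
    {"x":0,"y":0,"z":0,"yaw":0,"gripper":-0.2},
    {"x":0,"y":0,"z":0,"yaw":0,"gripper":-0.4},
    {"x":0,"y":0,"z":0,"yaw":0,"gripper":-0.5},
    {"x":0,"y":0,"z":0,"yaw":0,"gripper":-0.6},
    {"x":0,"y":0,"z":0,"yaw":0,"gripper":-0.7},
    {"x":0,"y":0,"z":0,"yaw":0,"gripper":-0.8},
    {"x":0,"y":0,"z":0,"yaw":0,"gripper":-1},
    {"x":0,"y":0,"z":0,"yaw":0,"gripper":-1},
    {"x":0,"y":0,"z":0,"yaw":0,"gripper":-1},
  ],
  newtons=10,
)

```text
time_s: 10.55
tool_pos: [0.4957, 0.2702, 0.2648]
eef_rot: [3.14, 0.102, 0.0]
force: [-0.7, -0.1, 4.0]
opening: 0.15
finger_force: 10.0
```

Request:
carry_out(
  increments=[
    {"x":0,"y":0,"z":0,"yaw":0,"gripper":-1},
    {"x":0,"y":0,"z":0,"yaw":0,"gripper":-1},
    {"x":0,"y":0,"z":0,"yaw":0,"gripper":-1},
    {"x":0,"y":0,"z":0,"yaw":0,"gripper":-1},
  ],
  newtons=50,
)

```text
time_s: 10.95
tool_pos: [0.4957, 0.2702, 0.2648]
eef_rot: [3.14, 0.102, 0.0]
force: [-0.9, -1.6, 4.3]
opening: 0.15
finger_force: 50.0
```

Request:
carry_out(
  increments=[
    {"x":0,"y":0,"z":-0.001,"yaw":0,"gripper":-1},
    {"x":0,"y":0,"z":-0.002,"yaw":0,"gripper":-1},
    {"x":0,"y":0,"z":-0.003,"yaw":0,"gripper":-1},
    {"x":0,"y":0,"z":-0.004,"yaw":0,"gripper":-1},
    {"x":0,"y":0,"z":-0.004,"yaw":0,"gripper":-1},
    {"x":0,"y":0,"z":-0.003,"yaw":0,"gripper":-1},
    {"x":0,"y":0,"z":-0.002,"yaw":0,"gripper":-1},
    {"x":0,"y":0,"z":-0.001,"yaw":0,"gripper":-1},
    {"x":0,"y":0,"z":0,"yaw":0,"gripper":-1},
    {"x":0,"y":0,"z":0,"yaw":0,"gripper":-1},
  ],
)

```text
time_s: 11.95
tool_pos: [0.4956, 0.2701, 0.2846]
eef_rot: [3.14, 0.102, -0.0]
force: [-0.0, -0.8, -4.7]
opening: 0.147
finger_force: 50.0
```

```bash
python3 chk.py b; python3 - <<'E'
from h import *
import cv2
a=cv2.imread('pics/wrist_b.png'); m,p,d=snap('scene'); c=cv2.resize(p[130:240,310:450,::-1],None,fx=4,fy=4)
cv2.imwrite('pics/c_b.png',cv2.resize(np.hstack([a[:420,140:420],c[:420,:500]]),(780,420)))
E
```

```text
[0.4956 0.2701 0.2846] 11.95 [ 3.1398e+00  1.0170e-01 -2.0000e-04] [-0.01 -0.8  -4.69] [ 0.092 -0.005 -0.085] [-0.28  0.51 -0.36  1.89  0.24  0.78 -2.27]
wrist bar ((0.5113735198974609, 0.2710183560848236), (0.018049659207463264, 0.04087153449654579), 3.353761672973633)
top flange 22 ((0.5767873525619507, 0.2591579556465149), 0.024414971470832825) z [0.0482 0.0512 0.0558] plane [ 0.0306 -0.0588  0.0513]
```

View pics/c_b.png

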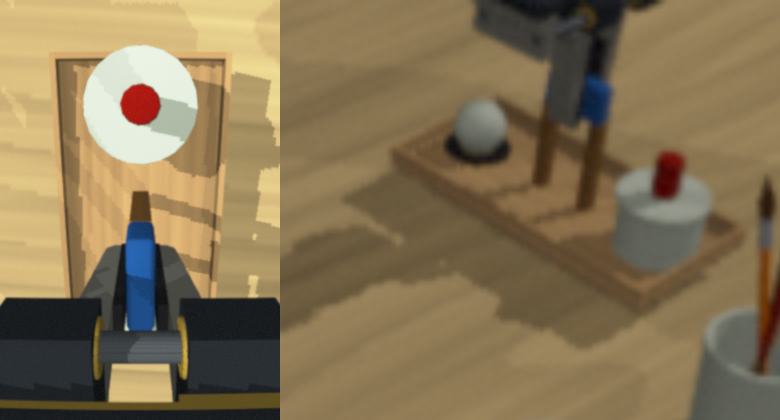

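The left crop shows the lid still on its jar and the bar gripped. In the right crop the tray is off the table and level, with the ball at (480,130) in its ring.

Request:
carry_out(
  increments=[
    {"x":0,"y":0,"z":-0.005,"yaw":0,"gripper":-1},
    {"x":0,"y":0,"z":-0.01,"yaw":0,"gripper":-1},
    {"x":0,"y":0,"z":-0.014,"yaw":0,"gripper":-1},
    {"x":0,"y":0,"z":-0.014,"yaw":0,"gripper":-1},
    {"x":0,"y":0,"z":-0.014,"yaw":0,"gripper":-1},
    {"x":0,"y":0,"z":-0.014,"yaw":0,"gripper":-1},
    {"x":0,"y":0,"z":-0.014,"yaw":0,"gripper":-1},
    {"x":0,"y":0,"z":-0.014,"yaw":0,"gripper":-1},
    {"x":0,"y":0,"z":-0.012,"yaw":0,"gripper":-1},
    {"x":0,"y":0,"z":-0.009,"yaw":0,"gripper":-1},
    {"x":0,"y":0,"z":-0.005,"yaw":0,"gripper":-1},
    {"x":0,"y":0,"z":-0.001,"yaw":0,"gripper":-1},
  ],
)

```text
time_s: 13.3
tool_pos: [0.4957, 0.2703, 0.4112]
eef_rot: [-3.14, -0.102, -0.001]
force: [-1.4, 0.1, -5.8]
opening: 0.146
finger_force: 50.0
```

Request:
carry_out(
  increments=[
    {"x":0,"y":0.004,"z":0,"yaw":0,"gripper":-1},
    {"x":-0.001,"y":0.008,"z":0,"yaw":0,"gripper":-1},
    {"x":-0.001,"y":0.012,"z":0,"yaw":0,"gripper":-1},
    {"x":-0.001,"y":0.016,"z":0,"yaw":0,"gripper":-1},
    {"x":-0.001,"y":0.02,"z":0,"yaw":0,"gripper":-1},
    {"x":-0.001,"y":0.02,"z":0,"yaw":0,"gripper":-1},
    {"x":-0.001,"y":0.02,"z":0,"yaw":0,"gripper":-1},
    {"x":-0.001,"y":0.02,"z":0,"yaw":0,"gripper":-1},
    {"x":-0.001,"y":0.02,"z":0,"yaw":0,"gripper":-1},
    {"x":-0.001,"y":0.016,"z":0,"yaw":0,"gripper":-1},
    {"x":-0.001,"y":0.01,"z":0,"yaw":0,"gripper":-1},
    {"x":0,"y":0.004,"z":0,"yaw":0,"gripper":-1},
  ],
)

```text
time_s: 14.5
tool_pos: [0.4965, 0.0982, 0.4105]
eef_rot: [3.139, 0.098, -0.001]
force: [-0.2, 1.2, -4.2]
opening: 0.146
finger_force: 50.0
```

Request:
carry_out(
  increments=[
    {"x":0,"y":0.004,"z":0,"yaw":0,"gripper":-1},
    {"x":0,"y":0.009,"z":0,"yaw":0,"gripper":-1},
    {"x":-0.001,"y":0.014,"z":0,"yaw":0,"gripper":-1},
    {"x":-0.001,"y":0.018,"z":0,"yaw":0,"gripper":-1},
    {"x":-0.001,"y":0.022,"z":0,"yaw":0,"gripper":-1},
    {"x":-0.001,"y":0.022,"z":0,"yaw":0,"gripper":-1},
    {"x":-0.001,"y":0.022,"z":0,"yaw":0,"gripper":-1},
    {"x":-0.001,"y":0.022,"z":0,"yaw":0,"gripper":-1},
    {"x":-0.001,"y":0.02,"z":0,"yaw":0,"gripper":-1},
    {"x":-0.001,"y":0.015,"z":0,"yaw":0,"gripper":-1},
    {"x":-0.001,"y":0.008,"z":0,"yaw":0,"gripper":-1},
    {"x":0,"y":0.003,"z":0,"yaw":0,"gripper":-1},
  ],
)

```text
time_s: 15.7
tool_pos: [0.4992, -0.0799, 0.4106]
eef_rot: [3.14, 0.101, -0.0]
force: [0.2, -0.4, -5.4]
opening: 0.15
finger_force: 50.0
```

Request:
carry_out(
  increments=[
    {"x":0,"y":0.004,"z":0,"yaw":0,"gripper":-1},
    {"x":0,"y":0.009,"z":0,"yaw":0,"gripper":-1},
    {"x":-0.001,"y":0.014,"z":0,"yaw":0,"gripper":-1},
    {"x":-0.001,"y":0.018,"z":0,"yaw":0,"gripper":-1},
    {"x":-0.001,"y":0.022,"z":0,"yaw":0,"gripper":-1},
    {"x":-0.001,"y":0.022,"z":0,"yaw":0,"gripper":-1},
    {"x":-0.001,"y":0.022,"z":0,"yaw":0,"gripper":-1},
    {"x":-0.001,"y":0.022,"z":0,"yaw":0,"gripper":-1},
    {"x":-0.001,"y":0.02,"z":0,"yaw":0,"gripper":-1},
    {"x":-0.001,"y":0.015,"z":0,"yaw":0,"gripper":-1},
    {"x":-0.001,"y":0.008,"z":0,"yaw":0,"gripper":-1},
    {"x":0,"y":0.003,"z":0,"yaw":0,"gripper":-1},
  ],
)

```text
time_s: 16.9
tool_pos: [0.5016, -0.2594, 0.4105]
eef_rot: [-3.14, -0.1, 0.001]
force: [0.8, -1.0, -4.7]
opening: 0.15
finger_force: 50.0
```

Request:
carry_out(
  increments=[
    {"x":0,"y":0,"z":0,"yaw":0,"gripper":-1},
    {"x":0,"y":0,"z":0,"yaw":0,"gripper":-1},
    {"x":0,"y":0,"z":0,"yaw":0,"gripper":-1},
    {"x":0,"y":0,"z":0,"yaw":0,"gripper":-1},
    {"x":0,"y":0,"z":0,"yaw":0,"gripper":-1},
  ],
)

```text
time_s: 17.4
tool_pos: [0.502, -0.2581, 0.4108]
eef_rot: [3.14, 0.103, 0.0]
force: [-0.3, 0.3, -4.4]
opening: 0.149
finger_force: 50.0
```

```bash
python3 - <<'E'
from h import *
s=env.get_obs(); print(np.round(s['tool_pos'],4),s['time_s'],np.round(s['eef_rot'],4),np.round(s['force'],2))
out=[]
for c in('wrist','scene','top'):
    m,p,d=snap(c); C=cloud(m,d); x,y=s['tool_pos'][:2]
    hsv=cv2.cvtColor(p,cv2.COLOR_RGB2HSV).astype(int)
    near=(np.hypot(C[...,0]-x-.084,C[...,1]-y-.005)<.04)&(hsv[...,1]<90)
    b=near&(abs(C[...,2]-.198)<.012); q=C[b]
    if b.sum()>20: print(c,'flange',b.sum(),cv2.minEnclosingCircle(q[:,:2].astype(np.float32)),np.linalg.lstsq(np.c_[q[:,:2]-q[:,:2].mean(0),np.ones(len(q))],q[:,2],rcond=None)[0].round(4))
    b=(np.hypot(C[...,0]-.502,C[...,1]+.2585)<.11)&(abs(C[...,2]-.045)<.006)
    if b.sum()>20: print(c,'wheel vis',b.sum(),cv2.minEnclosingCircle(C[b][:,:2].astype(np.float32)))
    b=(abs(C[...,0]-x)<.15)&(abs(C[...,1]-y)<.08)&(C[...,2]>.135)&(C[...,2]<.17); q=C[b]
    if b.sum()>50: print(c,'tray',cv2.minAreaRect(q[:,:2].astype(np.float32)),np.percentile(q[:,2],[2,50,98]))
    if c!='top': out.append(p[:,:,::-1])
cv2.imwrite('pics/f.png',np.hstack([cv2.resize(o,(400,300)) if i==0 else cv2.resize(o[100:370,60:420],(400,300)) for i,o in enumerate(out)]))
E
```

```text
[ 0.502  -0.2581  0.4108] 17.4 [3.1399e+00 1.0270e-01 2.0000e-04] [-0.33  0.3  -4.35]
wrist flange 9212 ((0.5847464799880981, -0.25226032733917236), 0.03301013261079788) [-0.0003  0.0015  0.1983]
wrist tray ((0.5198466181755066, -0.25650009512901306), (0.20238441228866577, 0.12076471000909805), 3.7653541564941406) [0.15203487 0.15355559 0.16410819]
scene flange 547 ((0.5871501564979553, -0.2537842094898224), 0.03427058830857277) [-0.0824  0.0369  0.1976]
scene wheel vis 2171 ((0.5044593214988708, -0.26284846663475037), 0.091158427298069)
scene tray ((0.5032760500907898, -0.2593154311180115), (0.24488157033920288, 0.12195175141096115), 3.76173734664917) [0.14945895 0.15488188 0.16734387]
top flange 579 ((0.5858988761901855, -0.25220009684562683), 0.03293890878558159) [-0.0111  0.0016  0.1976]
top wheel vis 570 ((0.4986381530761719, -0.2110724300146103), 0.0739409402012825)
top tray ((0.5016223788261414, -0.257466197013855), (0.24025067687034607, 0.12061233818531036), 3.398087501525879) [0.14899327 0.1532721  0.16469547]
```

View pics/f.png

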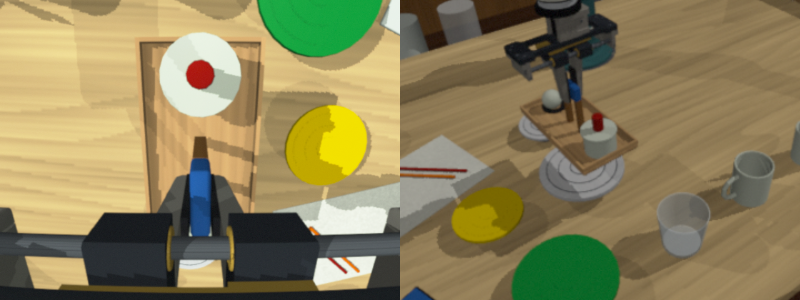

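The tray is held level and centred over the large wheel at about 10 cm, and it is steady. The lid is on and the ball is in its pocket at (552,100).

```bash
python3 -c "from station import finish_job; print(finish_job())"
```

```text
the job is handed in; nothing more can be done
None
```

I handed the job in at about 17 s: the lid is seated on the jar, and the arm is holding the tray level, centred over the decorating wheel and about 10 cm above its top. The ball was in its pocket each time I looked, and the arm kept clear of the mug, tub and brush cup.

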